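Lay the second course of an open-segment glue-up in running bond

TASK

The first course of a brick-laid turning glue-up is fixed on the pale wooden board: three square wooden blanks end to end with two narrow gaps. Find the two loose blanks of that same size on the bench and lay them flat on top as the second course in running bond: one centred over each gap, resting half on each of its two neighbours, and in line with the course below. Set them down, do not drop them; the thinner and longer blanks do not belong.

Things in the scene. Friction and masses are not known exactly. Their poses are not given: they have to be found in the camera images.
- board: Fixed pale wooden board 70 x 390 x 12 mm with the first course on it: three grey-brown beech blanks 30 wide, 111 long, 30 high, end to end on its middle line. Origin: centre of its underside, on the bench; x across, y along the course, z up. The two 10 mm gaps have their middles at y = -60.5 and +60.5 mm. Course top at z = 42 mm; a blank laid on it has its centre at z = 57 mm.
- blank_a_mid (a point): Loose beech blank as in the first course, a square bar 30 x 111 x 30 mm, under 0.1 kg, lying flat on the bench to the right of the board, free to be grasped across its 30 mm width. The point is its centre, 15 mm above its underside; y runs along its length, z up. It may lie either end first and go over either gap.
- blank_b_mid (a point): The second such blank, 30 x 111 x 30 mm, under 0.1 kg, also lying flat to the right of the board; point and axes as for the first. Bystanders: a walnut blank 20 x 121 x 20 mm in the row with the two, and an ash blank 25 x 151 x 25 mm behind the board.

How it is judged:
At the end, for the whole second after the job is handed in: Both beech blanks lie at rest on the first course, one over each gap (either way round): within 15 mm of the gap's middle along the course and 12 mm of its middle line across, centre 57 mm above the bench within 6 mm, parallel to the course within about 10 degrees (linear speed of each of blank_a, blank_b below 0.02 m/s and ((y of blank_a_mid in the frame of board between -0.0755 and -0.0455 m and x of blank_a_mid in the frame of board between -0.012 and 0.012 m and z of blank_a_mid in the frame of board between 0.051 and 0.063 m and angle between the y axis of each of blank_a_mid, blank_b_mid and the y axis of board, either way round below 0.19 rad and y of blank_b_mid in the frame of board between 0.0455 and 0.0755 m and x of blank_b_mid in the frame of board between -0.012 and 0.012 m and z of blank_b_mid in the frame of board between 0.051 and 0.063 m) or (y of blank_a_mid in the frame of board between 0.0455 and 0.0755 m and x of blank_a_mid in the frame of board between -0.012 and 0.012 m and z of blank_a_mid in the frame of board between 0.051 and 0.063 m and angle between the y axis of each of blank_a_mid, blank_b_mid and the y axis of board, either way round below 0.19 rad and y of blank_b_mid in the frame of board between -0.0755 and -0.0455 m and x of blank_b_mid in the frame of board between -0.012 and 0.012 m and z of blank_b_mid in the frame of board between 0.051 and 0.063 m))); the robot touches nothing.
It fails at once if a blank is dropped or thrown: it moves faster than 0.7 m/s (a fall of about 25 mm) without touching the fingers ((linear speed of blank_a above 0.7 m/s and contact force between blank_a and the fingers below 0.05 N) or (linear speed of blank_b above 0.7 m/s and contact force between blank_b and the fingers below 0.05 N)).
It also fails if it takes over 58 s, if anything falls off the work surface, if the arm or the gripper's body presses on something with over 40 N, if the wrist force passes 120 N, or if a joint passes its speed limit or range.

ROBOT

A 6-joint arm with a two-finger parallel gripper is mounted at the origin on a cart in front of the work surface, level with it; the furniture and walls round the work are solid. World frame = base frame: x ahead of the robot, y to its left, z up, the work surface at z = 0. Lengths are in m, angles in rad, forces in N, time in s.
With the tool pointing down it reaches from about 0.35 to 0.975 m from the base axis. Payload 4.9 kg.
Tool frame: the origin (TCP) lies on the front face of the gripper's body, between the roots of the fingers; the fingertips stand ctrl.tip_extent ahead of it and the grasp point (between the pads) lies 54 mm ahead of it (ctrl.tip_extent is the distance from the TCP to the fingertips, in m); z points along the fingers, y is the line along which they close (so a half turn about z gives the same grasp; the last joint's range is limited). The gripper opens to 85 mm and grips with 20 to 120 N. Pads are 22 mm wide; open, the fingers measure 114 mm over their backs; the gripper's body (76 mm by 85 mm) begins 54 mm behind the grasp point. The pads swing forward as they close: fully open they stand 13 mm farther back than shut.
Start: joints at [-1.322, 0.053, 1.613, -0, 1.476, -0.119], TCP at [0.225, -0.583, 0.304] pointing down, gripper open.
Joint ranges: [-3.01, 3.01], [-1.01, 2.22], [0.06, 2.58], [-1.02, 4.17], [0.09, 2.62], [-3.14, 3.14]. Speed limits (rad/s): [2.57, 2.57, 3.14, 3.14, 3.14, 3.14].

INTERFACE

Orientations are given as a rotation vector (axis times angle).
In Python, from station import ctrl gives the robot as it stands.
- The arm moves only by the tool apply_moves, never from a script. Its argument "rows" is one flat list of numbers, 6 for each row, row after row: the shift along the tool's x, y, z normalised to -1 to 1, where 1 is 0.6 m, then the turn, a rotation vector about the tool's x, y, z normalised to -1 to 1, where 1 is 90 degrees. A call has 1 to 20 rows; each row is the pose to reach, as a shift and turn from the pose commanded when the call began, along the tool's axes at that moment; what a row does not reach only later rows make up. A row lasts 1/10 s, in which the tool goes at most 50 mm and 8.59 degrees, less where a joint would pass 70% of its speed; a pose out of reach is approached as far as the arm can. A call with a number of a shift or a turn outside -1 to 1 is refused whole. A call with a gripper value outside its range is refused whole. "grip" is the opening, from 0 (shut) to 1 (fully open), set as the call begins (left out, the last holds). The fingers move at their own pace and stop on an object; "grip_force" is the grip in N (left out, the last holds). Time passes only in rows, so rows that repeat a pose let the fingers close. It gives the time, the measured TCP pose, the force, the opening and the grip force at its end, in the units of the state.
- ctrl.get_obs(): the state, without advancing time (a new reading comes with each control period).
- ctrl.get_image(name): name is "scene" or "top"; returns (picture, depth): 400x640x3 uint8, blue, green, red; 400x640 float32, m along the optical axis (not along the pixel's ray), 0 where there is no reading.
- ctrl.camera_model(name): a dict with "mtx" (3x3 intrinsics, pixels), "R" (3x3) and "t" (3): a world point X has camera coordinates R X + t. Camera axes: x right, y down, z forward; pixel columns grow to the right and rows downward; lengths in m; the calibration is good to about 2 mm. A picture is of the moment at which its call begins. camera_model takes no time and is no camera call.
- ctrl.finish_job(): hands the job in; it is judged then, once.
The state is a dict: "t": time; "q": joint angles; "dq": joint speeds; "effort": joint torques, N m; "tool_pos": TCP position; "tool_rot": TCP orientation; "contact_force": force on the tool from outside, world axes, zero at the start; "wrist_torque": the same for the moment, N m; "opening": finger opening in m; "grip_force": force on a finger pad.
Only numpy, scipy, OpenCV 4.12 (cv2) and the standard library are available. Lean on these libraries where they do the work, as an engineer would, in place of code of your own. Each camera call takes 0.05 s, during which the arm holds its last target. There are 200 camera calls.

## Working session

There is one attempt and no reset: what is moved stays moved. The work goes in short steps, Python scripts to look and compute and a tool call to move; the robot and the scene stay as the last step left them, time stands still between calls to the robot, and variables do not carry over. Pictures are saved under pics/ and viewed, at most 10 in all, crops included, and the job is handed in when it is done.

Besides the shell and the picture viewer there is one more tool, called after ">>>" as a command line: name --argument value ..., lists and objects as JSON in quotes. apply_moves: Moves the arm, as the interface text tells. Its arguments: {"type":"object","properties":{"rows":{"type":"array","items":{"type":"number"}},"grip":{"type":"number"},"grip_force":{"type":"number"}},"required":["rows"]}

```bash
mkdir -p pics; ls
python3 - <<'E'
from station import ctrl
import cv2,numpy as np
for n in("top","scene"):
    im,d=ctrl.get_image(n); cv2.imwrite(f"pics/{n}0.png",im); np.savez(f"{n}0.npz",im=im,d=d)
    m=ctrl.camera_model(n); print(n,m)
o=ctrl.get_obs(); print(o,ctrl.tip_extent)
E
```

```text
pics
top {'mtx': array([[457.65001649,   0.        , 322.01357494],
       [  0.        , 457.65001649, 192.07197097],
       [  0.        ,   0.        ,   1.        ]]), 'R': array([[-0.02156207, -0.9997442 ,  0.00682677],
       [-0.98674182,  0.02018198, -0.16103813],
       [ 0.16085915, -0.01020858, -0.98692458]]), 't': array([-0.06868847,  0.49263459,  1.30904988])}
scene {'mtx': array([[515.84892287,   0.        , 333.50520259],
       [  0.        , 515.84892287, 196.35277964],
       [  0.        ,   0.        ,   1.        ]]), 'R': array([[ 0.99175286, -0.12791844,  0.0079461 ],
       [-0.0721793 , -0.60868781, -0.7901198 ],
       [ 0.10590758,  0.78303002, -0.61290094]]), 't': array([-0.49455985,  0.02912894,  1.47373767])}
{'t': 0.1, 'q': array([-1.32203301e+00,  5.33006264e-02,  1.61417134e+00, -4.30934614e-06,
        1.47601736e+00, -1.18976120e-01]), 'dq': array([-4.69380523e-04, -1.92665516e-03, -3.03015973e-03, -2.94463463e-04,
        3.34801719e-04, -5.16344309e-05]), 'effort': array([-9.80751292e-05, -3.94906819e+01, -3.71362817e+01, -1.10682315e-04,
        3.93336915e-03,  4.97916332e-06]), 'tool_pos': array([ 0.22459671, -0.58278129,  0.30277102]), 'tool_rot': array([-3.08677588e+00, -5.74049059e-01,  1.99804376e-04]), 'contact_force': array([-1.46261738,  0.03580482,  0.18986628]), 'wrist_torque': array([ 0.04166982, -0.01244123, -0.02747347]), 'grip_force': 0.0, 'opening': 0.0857046189967142} 0.0726
```

View pics/top0.png

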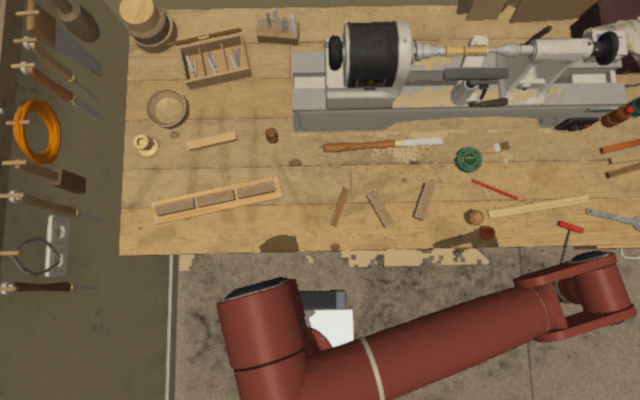

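View pics/scene0.png

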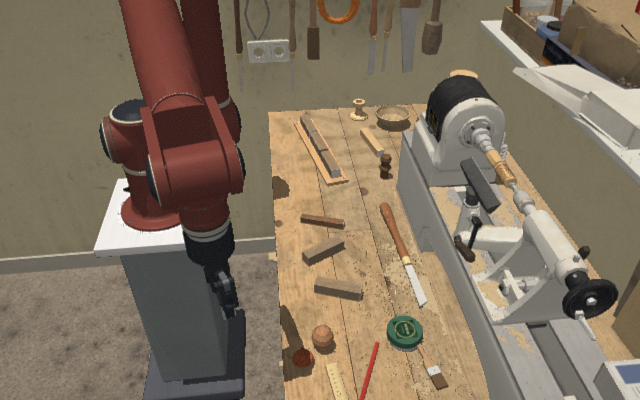

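The top view shows the board with the first course at about (217,200), the walnut blank at (341,206), and the beech blanks at (380,209) and (424,201). I'll measure them next.

```bash
cat > h.py <<'E'
import numpy as np,cv2
from station import ctrl
def world(n,d):
    m=ctrl.camera_model(n);K=m["mtx"];v,u=np.indices(d.shape)
    c=np.stack([(u-K[0,2])/K[0,0]*d,(v-K[1,2])/K[1,1]*d,d],-1)
    return (c-m["t"])@m["R"]
def ray(n,uv,z):
    m=ctrl.camera_model(n);uv=np.atleast_2d(uv).astype(float)
    dirs=np.c_[uv,np.ones(len(uv))]@np.linalg.inv(m["mtx"]).T@m["R"]
    C=-m["R"].T@m["t"]
    return C+dirs*((z-C[2])/dirs[:,2])[:,None]
def blobs(n,im,d,zlo,zhi,box,zp,mina=60):
    W=world(n,d);x0,x1,y0,y1=box
    M=(d>0)&(W[...,2]>zlo)&(W[...,2]<zhi)&(W[...,0]>x0)&(W[...,0]<x1)&(W[...,1]>y0)&(W[...,1]<y1)
    k,L,S,_=cv2.connectedComponentsWithStats(M.astype(np.uint8),connectivity=4)
    for i in range(1,k):
        if S[i,4]<mina: continue
        v,u=np.where(L==i)
        P=ray(n,np.c_[u,v],zp)[:,:2]
        r=cv2.minAreaRect(P.astype(np.float32)*1000)
        dd=np.linalg.svd(P-P.mean(0),full_matrices=False)[2][0]
        print(n,S[i],"rect c",np.round(r[0],1),"size",np.round(r[1],1),"mean",np.round(P.mean(0)*1000,1),"axis deg",round(np.degrees(np.arctan2(dd[1],dd[0])),1),"z",round(float(np.median(W[v,u,2])),4),"bgr",np.median(im[v,u],0))
E
python3 - <<'E'
from h import *
for n in("top","scene"):
    f=np.load(n+"0.npz");im,d=f["im"],f["d"]
    W=world(n,d); 
    print("loose");blobs(n,im,d,.024,.04,(.35,.65,-.4,.1),.030,40)
    print("course");blobs(n,im,d,.034,.055,(.3,.65,.05,.5),.042,40)
    print("board");blobs(n,im,d,.007,.055,(.3,.65,.05,.5),.012,40)
f=np.load("top0.npz");cv2.imwrite("pics/crop.png",cv2.resize(f["im"][150:250,140:460],None,fx=2.5,fy=2.5,interpolation=2))
E
```

```text
loose
top [325 143  26   9 125] rect c [ 631.4 -128.3] size [23.9 75.7] mean [ 630.7 -124.9] axis deg 92.3 z 0.0269 bgr [ 53.  97. 147.]
top [415 183  16  37 316] rect c [ 459.7 -382.9] size [ 29.7 110.2] mean [ 453.6 -379.3] axis deg 162.8 z 0.0298 bgr [ 91. 125. 152.]
top [367 191  28  37 377] rect c [ 440.2 -251. ] size [110.3  32.3] mean [ 440.1 -250.5] axis deg -151.8 z 0.0293 bgr [ 92. 126. 152.]
course
top [237 181  38  18 387] rect c [502.3 116.8] size [ 31.7 109.8] mean [502.5 117.3] axis deg 101.3 z 0.0411 bgr [ 91. 124. 151.]
top [196 190  39  17 397] rect c [479.2 235. ] size [ 31.3 111.4] mean [479.3 235.2] axis deg 100.9 z 0.0411 bgr [ 90. 124. 151.]
top [155 198  39  18 407] rect c [455.7 353.1] size [ 32.  111.7] mean [456.1 353.6] axis deg 101.2 z 0.0411 bgr [ 90. 123. 150.]
board
top [140 142  18  15 126] rect c [636.1 444.7] size [39.1 51. ] mean [635.6 446.1] axis deg -68.4 z 0.0114 bgr [114.5 168.5 201.5]
top [187 143  29   8 132] rect c [644.5 287.1] size [20.1 85.3] mean [645.6 293.5] axis deg 94.7 z 0.0221 bgr [ 94. 140. 173.]
top [ 152  175  128   50 2854] re
[... 491 characters left out ...]
r [105. 134. 160.]
scene [314 276  49  16 449] rect c [ 458.8 -385.5] size [ 37.  111.6] mean [ 452.9 -380.4] axis deg -15.3 z 0.0303 bgr [106. 136. 162.]
course
scene [300 115  41  58 601] rect c [477.4 232.7] size [ 34.9 362.2] mean [480.9 219.2] axis deg -78.9 z 0.042 bgr [106. 136. 161.]
board
scene [350 106  11  15  91] rect c [637.8 461.2] size [106.3  36.6] mean [639.6 455.1] axis deg -106.3 z 0.0136 bgr [115. 158. 194.]
scene [ 294  115   55   67 1421] rect c [474.3 252. ] size [ 73.  428.5] mean [480.  230.5] axis deg -79.1 z 0.0243 bgr [110. 140. 166.]
scene [360 128  11  18  87] rect c [642.4 293.2] size [112.7  24. ] mean [645.1 302.1] axis deg -86.8 z 0.0228 bgr [ 89. 122. 148.]
```

View pics/crop.png

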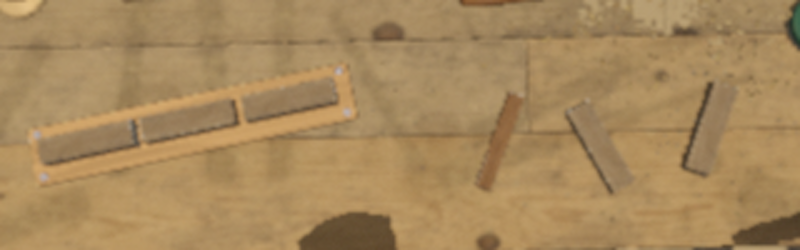

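```bash
cat > mv.py <<'E'
import sys,numpy as np
from scipy.spatial.transform import Rotation as Rn
from station import ctrl
x,y,z,psi=map(float,sys.argv[1:])
o=ctrl.get_obs();R0=Rn.from_rotvec(o["tool_rot"])
R1=Rn.from_euler("z",psi,degrees=True)*Rn.from_rotvec([np.pi,0,0])
s=R0.inv().apply(np.array([x,y,z])-o["tool_pos"]);w=(R0.inv()*R1).as_rotvec()
print("row",np.round(s/.6,4),np.round(w/(np.pi/2),4),"rows>=",np.ceil(max(np.linalg.norm(s)/.05,np.degrees(np.linalg.norm(w))/8.59)),"t",o["t"])
E
python3 mv.py .440 -.252 .15 28.5
```

```text
row [ 0.5331 -0.3849  0.2555] [-0.0012 -0.0002 -0.0826] rows>= 9.0 t 0.1
```

>>> apply_moves --rows '[0.533,-0.385,0.255,0,0,-0.083,0.533,-0.385,0.255,0,0,-0.083,0.533,-0.385,0.255,0,0,-0.083,0.533,-0.385,0.255,0,0,-0.083,0.533,-0.385,0.255,0,0,-0.083,0.533,-0.385,0.255,0,0,-0.083,0.533,-0.385,0.255,0,0,-0.083,0.533,-0.385,0.255,0,0,-0.083,0.533,-0.385,0.255,0,0,-0.083,0.533,-0.385,0.255,0,0,-0.083,0.533,-0.385,0.255,0,0,-0.083,0.533,-0.385,0.255,0,0,-0.083,0.533,-0.385,0.255,0,0,-0.083,0.533,-0.385,0.255,0,0,-0.083]' --grip 1 --grip_force 50

```text
t: 1.5
tool_pos: [0.4399, -0.2537, 0.1515]
tool_rot: [3.044, 0.772, 0.001]
contact_force: [-0.1, -0.2, 0.2]
opening: 0.0852
grip_force: 0.0
```

```bash
python3 mv.py .440 -.252 .078 28.5
```

```text
row [ 0.0015 -0.0026  0.1225] [ 0.0006 -0.0002 -0.0006] rows>= 2.0 t 1.5
```

>>> apply_moves --rows '[0,0,0.05,0,0,0,0,0,0.09,0,0,0,0,0,0.12,0,0,0,0,0,0.12,0,0,0,0,0,0.12,0,0,0,0,0,0.12,0,0,0]'

```text
t: 2.1
tool_pos: [0.4408, -0.2535, 0.0804]
tool_rot: [3.043, 0.773, 0.003]
contact_force: [-0.8, -0.6, 0.7]
opening: 0.0854
grip_force: 0.0
```

>>> apply_moves --rows '[0,0,0,0,0,0,0,0,0,0,0,0,0,0,0,0,0,0,0,0,0,0,0,0,0,0,0,0,0,0,0,0,0,0,0,0,0,0,0,0,0,0,0,0,0,0,0,0,0,0,0,0,0,0,0,0,0,0,0,0]' --grip 0

```text
t: 3.1
tool_pos: [0.4404, -0.2529, 0.0794]
tool_rot: [3.044, 0.774, 0.001]
contact_force: [0.7, 1.5, 5.6]
opening: 0.0292
grip_force: 51.7
```

>>> apply_moves --rows '[0,0,-0.05,0,0,0,0,0,-0.12,0,0,0,0,0,-0.18,0,0,0,0,0,-0.18,0,0,0,0,0,-0.18,0,0,0]'

```text
t: 3.6
tool_pos: [0.44, -0.2526, 0.1868]
tool_rot: [3.044, 0.774, 0.0]
contact_force: [-1.4, 0.1, -1.0]
opening: 0.0288
grip_force: 51.2
```

```bash
python3 mv.py .4675 .2945 .160 101.2;python3 -c "
from h import *
im,d=ctrl.get_image('scene');cv2.imwrite('pics/lift.png',im[150:350,150:470])"
```

```text
row [ 0.476  -0.779   0.0445] [ 3.000e-04  1.000e-04 -8.073e-01] rows>= 11.0 t 3.6
```

View pics/lift.png

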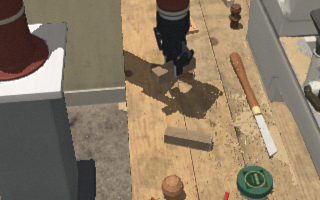

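The blank is held at about (170,75) in the crop and clear of the bench.

>>> apply_moves --rows '[0.02,-0.032,0.002,0,0,-0.033,0.06,-0.098,0.006,0,0,-0.1,0.1,-0.163,0.01,0,0,-0.17,0.14,-0.229,0.014,0,0,-0.24,0.18,-0.295,0.018,0,0,-0.31,0.22,-0.36,0.02,0,0,-0.37,0.26,-0.425,0.024,0,0,-0.44,0.3,-0.49,0.028,0,0,-0.51,0.34,-0.556,0.032,0,0,-0.58,0.38,-0.622,0.036,0,0,-0.645,0.42,-0.687,0.04,0,0,-0.71,0.45,-0.736,0.042,0,0,-0.763,0.468,-0.766,0.044,0,0,-0.795,0.476,-0.779,0.044,0,0,-0.807,0.476,-0.779,0.044,0,0,-0.807,0.476,-0.779,0.044,0,0,-0.807,0.476,-0.779,0.044,0,0,-0.807,0.476,-0.779,0.044,0,0,-0.807]'

```text
t: 5.45
tool_pos: [0.4677, 0.2934, 0.1604]
tool_rot: [1.997, 2.425, -0.0]
contact_force: [0.1, 0.4, -1.0]
opening: 0.0292
grip_force: 51.1
```

```bash
python3 mv.py .4675 .2945 .1214 101.2;python3 -c "
from h import *
for n in ('top','scene'):
    im,d=ctrl.get_image(n);blobs(n,im,d,.088,.125,(.3,.65,.15,.45),.110,20)
cv2.imwrite('pics/over.png',cv2.resize(im[80:230,220:420],None,fx=3,fy=3))"
```

```text
row [0.0019 0.     0.0651] [-0.0001  0.0001 -0.0014] rows>= 1.0 t 5.45
top [193 190  18  15 192] rect c [473.3 257.1] size [36.1 45.4] mean [472.5 256.6] axis deg 93.1 z 0.1096 bgr [ 64.   88.5 108.5]
scene [304 105  18  24 276] rect c [464.5 277.6] size [152.1  56. ] mean [468.1 271.3] axis deg -88.8 z 0.1104 bgr [50. 61. 71.]
```

View pics/over.png

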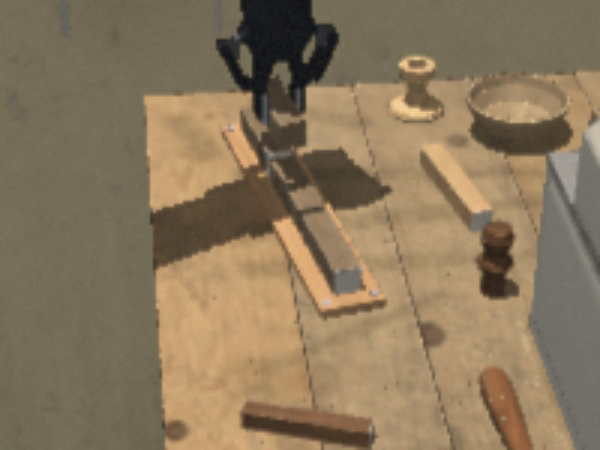

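The blank hangs level over the far gap (about (275,130) in the crop), in line with the course. Now I'll lower it slowly.

>>> apply_moves --rows '[0.002,0,0.02,0,0,0,0.002,0,0.04,0,0,0,0.002,0,0.052,0,0,0,0.002,0,0.058,0,0,0,0.002,0,0.062,0,0,0,0.002,0,0.064,0,0,0,0.002,0,0.065,0,0,0,0.002,0,0.065,0,0,0,0.002,0,0.065,0,0,0]'

```text
t: 6.45
tool_pos: [0.4676, 0.2957, 0.1219]
tool_rot: [1.994, 2.427, 0.001]
contact_force: [0.0, -0.4, -0.8]
opening: 0.0294
grip_force: 51.1
```

>>> apply_moves --rows '[0,0,0.001,0,0,0,0,0,0.002,0,0,0,0,0,0.002,0,0,0,0,0,0.002,0,0,0]'

```text
t: 6.85
tool_pos: [0.4677, 0.2957, 0.1214]
tool_rot: [1.994, 2.427, 0.001]
contact_force: [-3.0, -0.9, 5.2]
opening: 0.0289
grip_force: 51.9
```

Contact, at about 6 N. I'll release and then rise.

>>> apply_moves --rows '[0,0,0,0,0,0,0,0,0,0,0,0,0,0,0,0,0,0,0,0,0,0,0,0,0,0,0,0,0,0,0,0,0,0,0,0,0,0,0,0,0,0,0,0,0,0,0,0]' --grip 1

```text
t: 7.65
tool_pos: [0.4674, 0.2956, 0.1203]
tool_rot: [-1.995, -2.427, 0.0]
contact_force: [-0.5, -0.0, 0.5]
opening: 0.0854
grip_force: 0.0
```

>>> apply_moves --rows '[0,0,-0.03,0,0,0,0,0,-0.09,0,0,0,0,0,-0.15,0,0,0,0,0,-0.15,0,0,0,0,0,-0.15,0,0,0]'

```text
t: 8.15
tool_pos: [0.4679, 0.2958, 0.2116]
tool_rot: [1.994, 2.426, 0.004]
contact_force: [0.3, 0.4, -0.2]
opening: 0.0852
grip_force: 0.0
```

```bash
python3 mv.py .4595 -.384 .15 -16.3
```

```text
row [-1.1089 -0.2336  0.1013] [ 6.0000e-04 -1.9000e-03  1.3053e+00] rows>= 14.0 t 8.15
```

>>> apply_moves --rows '[-0.08,-0.017,0,0,0,0.09,-0.16,-0.034,0,0,0,0.18,-0.24,-0.05,0,0,0,0.27,-0.32,-0.067,0,0,0,0.36,-0.4,-0.084,0,0,0,0.45,-0.48,-0.1,0,0,0,0.54,-0.55,-0.117,0,0,0,0.63,-0.55,-0.117,0,0,0,0.65,-0.55,-0.117,0,0,0,0.65,-0.55,-0.117,0,0,0,0.65]'

```text
t: 9.15
tool_pos: [0.4618, -0.0414, 0.2088]
tool_rot: [-2.924, -1.144, 0.003]
contact_force: [1.0, 0.2, -0.5]
opening: 0.0851
grip_force: 0.0
```

```bash
python3 mv.py .4595 -.384 .15 -16.3; python3 -c "
from h import *
for n in ('top','scene'):
    im,d=ctrl.get_image(n)
    blobs(n,im,d,.064,.085,(.3,.65,.15,.45),.072,20)
"
```

```text
row [-0.39    0.4171  0.0976] [-0.0009  0.0015  0.6558] rows>= 7.0 t 9.15
top [172 193  41  18 422] rect c [466.5 293.6] size [ 32.1 112.4] mean [466.6 294. ] axis deg 101.0 z 0.0708 bgr [ 91. 125. 151.]
```

The first blank is within 2 mm of its target. On to the second.

>>> apply_moves --rows '[-0.39,0.417,0.098,0,0,0.656,-0.39,0.417,0.098,0,0,0.656,-0.39,0.417,0.098,0,0,0.656,-0.39,0.417,0.098,0,0,0.656,-0.39,0.417,0.098,0,0,0.656,-0.39,0.417,0.098,0,0,0.656,-0.39,0.417,0.098,0,0,0.656,-0.39,0.417,0.098,0,0,0.656,-0.39,0.417,0.098,0,0,0.656,-0.39,0.417,0.098,0,0,0.656,-0.39,0.417,0.098,0,0,0.656,-0.39,0.417,0.098,0,0,0.656,-0.39,0.417,0.098,0,0,0.656,-0.39,0.417,0.098,0,0,0.656]'

```text
t: 10.65
tool_pos: [0.4602, -0.3839, 0.1518]
tool_rot: [3.11, -0.446, 0.001]
contact_force: [-0.2, 0.6, 0.2]
opening: 0.0857
grip_force: 0.0
```

```bash
python3 mv.py .4595 -.384 .079 -16.3
```

```text
row [-0.0011  0.0004  0.1213] [ 0.0001 -0.0002 -0.0003] rows>= 2.0 t 10.65
```

>>> apply_moves --rows '[0,0,0.05,0,0,0,0,0,0.09,0,0,0,0,0,0.119,0,0,0,0,0,0.119,0,0,0,0,0,0.119,0,0,0,0,0,0.119,0,0,0]'

```text
t: 11.25
tool_pos: [0.4608, -0.3851, 0.0817]
tool_rot: [3.108, -0.447, 0.003]
contact_force: [-0.1, 0.2, -0.3]
opening: 0.0855
grip_force: 0.0
```

>>> apply_moves --rows '[0,0,0,0,0,0,0,0,0,0,0,0,0,0,0,0,0,0,0,0,0,0,0,0,0,0,0,0,0,0,0,0,0,0,0,0,0,0,0,0,0,0,0,0,0,0,0,0,0,0,0,0,0,0,0,0,0,0,0,0]' --grip 0

```text
t: 12.25
tool_pos: [0.4604, -0.3847, 0.0808]
tool_rot: [3.109, -0.447, 0.001]
contact_force: [-0.1, -0.3, 5.1]
opening: 0.0293
grip_force: 48.3
```

>>> apply_moves --rows '[0,0,-0.05,0,0,0,0,0,-0.12,0,0,0,0,0,-0.19,0,0,0,0,0,-0.19,0,0,0,0,0,-0.19,0,0,0]'

```text
t: 12.75
tool_pos: [0.4601, -0.3844, 0.1947]
tool_rot: [3.109, -0.447, 0.002]
contact_force: [-0.4, -0.3, -1.6]
opening: 0.0297
grip_force: 47.8
```

```bash
python3 mv.py .4908 .1757 .17 101.2
```

```text
row [-0.214  -0.9102  0.0402] [ 1.1000e-03  0.0000e+00 -1.3062e+00] rows>= 14.0 t 12.75
```

>>> apply_moves --rows '[-0.008,-0.035,0,0,0,-0.05,-0.026,-0.11,0,0,0,-0.14,-0.043,-0.18,0,0,0,-0.23,-0.06,-0.255,0,0,0,-0.32,-0.078,-0.33,0,0,0,-0.41,-0.095,-0.4,0,0,0,-0.5,-0.11,-0.47,0,0,0,-0.59,-0.12,-0.51,0,0,0,-0.64,-0.124,-0.53,0,0,0,-0.65,-0.124,-0.53,0,0,0,-0.65,-0.124,-0.53,0,0,0,-0.65]'

```text
t: 13.85
tool_pos: [0.4779, -0.0588, 0.1931]
tool_rot: [-2.932, -1.127, 0.003]
contact_force: [0.3, 0.2, -1.0]
opening: 0.0295
grip_force: 47.9
```

```bash
python3 mv.py .4908 .1757 .17 101.2
```

```text
row [ 0.2778 -0.2757  0.0384] [-1.100e-03  5.000e-04 -6.572e-01] rows>= 7.0 t 13.85
```

>>> apply_moves --rows '[0.02,-0.02,0.003,0,0,-0.05,0.055,-0.055,0.008,0,0,-0.13,0.09,-0.09,0.012,0,0,-0.22,0.13,-0.13,0.018,0,0,-0.31,0.17,-0.169,0.024,0,0,-0.4,0.21,-0.208,0.029,0,0,-0.49,0.245,-0.243,0.034,0,0,-0.58,0.27,-0.268,0.037,0,0,-0.64,0.278,-0.276,0.038,0,0,-0.657,0.278,-0.276,0.038,0,0,-0.657,0.278,-0.276,0.038,0,0,-0.657,0.278,-0.276,0.038,0,0,-0.657,0.278,-0.276,0.038,0,0,-0.657,0.278,-0.276,0.038,0,0,-0.657]'

```text
t: 15.25
tool_pos: [0.491, 0.1759, 0.1714]
tool_rot: [1.994, 2.427, 0.0]
contact_force: [0.5, -0.1, -0.5]
opening: 0.0298
grip_force: 47.9
```

```bash
python3 mv.py .4908 .1757 .123 101.2;python3 -c "
from h import *
im,d=ctrl.get_image('scene')
cv2.imwrite('pics/over2.png',cv2.resize(im[80:230,220:420],None,fx=3,fy=3))"
```

```text
row [-0.0002 -0.0003  0.0807] [ 0.0002  0.     -0.0001] rows>= 1.0 t 15.25
```

View pics/over2.png

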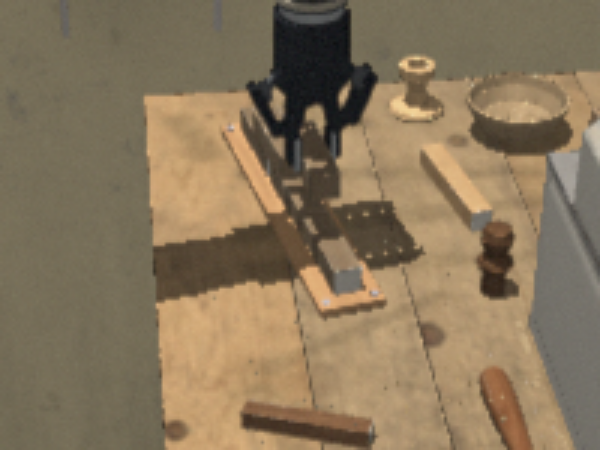

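The second blank hangs level over the near gap (about (315,170) in the crop). Lowering it.

>>> apply_moves --rows '[0,0,0.02,0,0,0,0,0,0.045,0,0,0,0,0,0.062,0,0,0,0,0,0.071,0,0,0,0,0,0.076,0,0,0,0,0,0.079,0,0,0,0,0,0.08,0,0,0,0,0,0.08,0,0,0,0,0,0.08,0,0,0]'

```text
t: 16.2
tool_pos: [0.4912, 0.1766, 0.1238]
tool_rot: [1.992, 2.428, 0.001]
contact_force: [0.2, -0.4, -0.7]
opening: 0.0296
grip_force: 47.9
```

>>> apply_moves --rows '[0,0,0.001,0,0,0,0,0,0.002,0,0,0,0,0,0.002,0,0,0,0,0,0.002,0,0,0]'

```text
t: 16.6
tool_pos: [0.4911, 0.1765, 0.1228]
tool_rot: [1.992, 2.429, 0.001]
contact_force: [-2.2, 0.0, 5.7]
opening: 0.0295
grip_force: 48.4
```

>>> apply_moves --rows '[0,0,0,0,0,0,0,0,0,0,0,0,0,0,0,0,0,0,0,0,0,0,0,0,0,0,0,0,0,0,0,0,0,0,0,0,0,0,0,0,0,0,0,0,0,0,0,0]' --grip 1

```text
t: 17.4
tool_pos: [0.4908, 0.1765, 0.1221]
tool_rot: [-1.993, -2.429, 0.0]
contact_force: [-0.4, -0.1, -0.7]
opening: 0.0857
grip_force: 0.0
```

>>> apply_moves --rows '[0,0,-0.03,0,0,0,0,0,-0.09,0,0,0,0,0,-0.15,0,0,0,-0.08,0,-0.2,0,0,0,-0.16,0,-0.2,0,0,0,-0.24,0,-0.2,0,0,0,-0.32,0,-0.2,0,0,0,-0.4,0,-0.2,0,0,0,-0.4,0,-0.2,0,0,0,-0.4,0,-0.2,0,0,0,-0.4,0,-0.2,0,0,0]'

```text
t: 18.5
tool_pos: [0.5375, -0.0581, 0.2419]
tool_rot: [-1.991, -2.429, -0.0]
contact_force: [0.0, 0.4, 0.0]
opening: 0.0855
grip_force: 0.0
```

```bash
python3 -c "
from h import *
for n in ('top','scene'):
    im,d=ctrl.get_image(n)
    blobs(n,im,d,.064,.085,(.3,.65,.08,.45),.072,20)
cv2.imwrite('pics/end.png',cv2.resize(im[80:230,220:420],None,fx=3,fy=3))
print(ctrl.get_obs()['dq'])"
```

```text
top [215 185  40  16 413] rect c [490.2 172.3] size [ 31.7 111. ] mean [490.4 172.5] axis deg 97.0 z 0.0713 bgr [ 93. 127. 154.]
top [172 193  41  18 420] rect c [466.5 293.5] size [ 31.4 112.2] mean [466.4 294.1] axis deg 100.8 z 0.0712 bgr [ 92.  126.5 153. ]
scene [304 115  28  40 360] rect c [477.1 228. ] size [ 34. 250.] mean [476.  229.4] axis deg -80.4 z 0.072 bgr [102. 132. 158.]
[ 0.00511681 -0.00188416  0.00032473 -0.00200071 -0.00019034  0.0007972 ]
```

View pics/end.png

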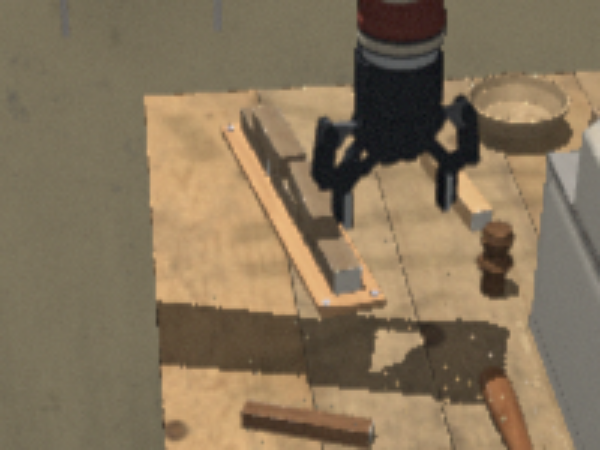

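Both blanks lie flat over their gaps. The second is about 3 mm off along the course and 4° off in angle, well within tolerance, so I'm handing in.

```bash
python3 -c "
from station import ctrl
print(ctrl.finish_job())"
```

```text
the job is handed in; nothing more can be done
None
```

Both beech blanks were set down on the first course, one over each gap, within about 4 mm and 4° of target by the last top-camera measurement; the job was handed in at about 18.6 s, and no verdict was returned.

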